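# Lock the strainer cap onto the wash-line filter

## Robot

A 6-joint arm with a two-finger parallel gripper is mounted at the origin on the work surface. World frame = base frame: x ahead of the robot, y to its left, z up, the work surface at z = 0. Lengths are in m, angles in rad, forces in N, time in s.
With the tool pointing down it reaches from about 0.325 to 0.775 m from the base axis. Payload 5.5 kg.
Tool frame: the origin (TCP) lies between the finger pads, 19 mm behind the fingertips; this is the grasp point; z points along the fingers, y is the line along which they close (so a half turn about z gives the same grasp; the last joint's range is limited). The gripper opens to 88 mm and grips with 3 to 60 N. Pads are 20 mm wide; open, the fingers measure 115 mm over their backs; the gripper's body (75 mm by 178 mm) begins 61 mm behind the grasp point.
Start: joints at [1.103, 0.091, 1.231, -0, 1.82, -0.057], TCP at [0.24, 0.55, 0.241] pointing down, gripper open.
Joint ranges: [-2.87, 2.87], [-0.86, 2.18], [0.17, 2.46], [-1.51, 4.65], [0.06, 2.69], [-2.65, 2.65]. Speed limits (rad/s): [2.57, 2.57, 3.01, 3.14, 3.14, 3.14].

## Interface

Orientations are given as a unit quaternion [w, x, y, z].
In Python, from rig import manip gives the robot as it stands.
- The arm moves only by the tool shift_gripper, called after ">>>" by a JSON object that holds its "name" and its "arguments". Schema: {"type":"object","properties":{"ticks":{"type":"array","items":{"type":"number"},"minItems":4,"maxItems":40},"aperture":{"type":"number"},"clamp_n":{"type":"number"},"only":{"type":"string"},"quiet":{"type":"boolean"},"lines":{"type":"string"}},"required":["ticks"],"additionalProperties":false}. ticks is one flat list of numbers that holds 1 to 10 rows one after another, with no inner brackets; each row has 4 numbers: dx, dy, dz in m, then a turn about the tool's z in rad; each row is the pose to reach, as a shift and turn from the pose commanded when the call began, along the tool's axes at that moment; what a row does not reach only later rows make up. A row lasts 1/10 s, in which the tool goes at most 0.05 m and 0.15 rad, less where a joint would pass 70% of its speed; a pose out of reach is approached as far as the arm can. aperture is the opening from 0.0 (shut) to 1.0 (fully open), set as the call begins (left out keeps the last). The fingers move at their own pace and stop on an object; clamp_n is the grip in N (left out, the last holds). Time passes only in rows, so rows that do not move let the fingers close. The tool returns the time, the measured TCP pose, the force, the opening and the grip force at its end. only (a regular expression) keeps the lines of the reply that match it, lines (a string "A,B") keeps lines A to B, and quiet returns only ok. Input that does not fit is refused with a message, and nothing moves.
- manip.state(): the state, without advancing time (a new reading comes with each control period).
- manip.read_camera(name): name is "side" or "top"; returns a dict with "image" (420x560x3 uint8, red, green, blue), "fx", "fy", "cx", "cy" (pixels), "rvec" (rotation vector, rad) and "tvec" (3), from world to camera coordinates, as OpenCV has them. Camera axes: x right, y down, z forward; pixel columns grow to the right and rows downward; lengths in m; the calibration is good to about 2 mm. A picture is of the moment at which its call begins. There is no depth.
- manip.sign_off(): hands the job in; it is judged then, once.
The state is a dict: "t": time; "qpos": joint angles; "dq": joint speeds; "joint_torque": joint torques, N m; "tcp_pos": TCP position; "tool_rot": TCP orientation; "force": force on the tool from outside, world axes, zero at the start; "torque": the same for the moment, N m; "width": opening from 0.0 (shut) to 1.0 (fully open); "grip_force": force on a finger pad.
Only numpy, scipy, OpenCV 4.12 (cv2) and the standard library are available. Lean on these libraries where they do the work, as an engineer would, in place of code of your own. Each camera call takes 0.05 s, during which the arm holds its last target. There are 200 camera calls.

## Task

Draw the orange strainer cap out from under the low rack by its lever and put it down flat on the open bench, letting go of it. Then take it by the black grip bar, lower it into the blue filter housing with its lever beside the clear splash guard (red mark) and twist it clockwise until it is cammed tight against its stop, the lever over the green mark, and let go. Leave everything else standing where it is.

Things in the scene. Friction and masses are not known exactly. Their poses are not given: they have to be found in the camera images.
- cap: Loose orange bayonet cap, 0.2 to 0.35 kg; starts flat on the bench under the rack, lever sticking 80 mm or more out of the open front. Origin: centre of its underside; z up, x along the lever. Grey plug of radius 38 mm (z 1.5 to 26 mm), orange flange of radius 55 mm (z 26 to 36), then the grip bar.
- cap_grip (a point): Point on the cap's axis, 60 mm above its underside, in the black upright grip bar: 60 mm long along the cap's x, 16 mm thick along its y, z 36 to 72 mm. A TCP here keeps the fingertips 5 mm off the flange.
- cap_lever (a point): Middle of the lever's black end, 148 mm from the cap's axis along its x, 31 mm above its underside. The lever is 18 mm wide, z 24 to 38 mm, and reaches 172 mm from the axis.
- cap_lug (a point): Foot of the first of the cap's three aluminium lugs, under the lever, 41.5 mm from the axis; the others at 120 and 240 deg. Lugs reach to radius 47.5 mm, are 18 mm wide, z 0 to 8 mm.
- housing: Blue round filter housing fixed to the bench, radius 63 mm (foot 70 mm), rim 73 mm high; origin: centre of its underside, z up, x towards the green mark. Bore radius 51 mm, with an aluminium lip that leaves an opening of radius 41 mm. Two copper pipe stubs at 150 and -60 deg from x reach 118 mm from the axis, 43 mm high.
- entry_mark (a point): Red mark on the rim, 62 mm from the axis, 60 deg anticlockwise (seen from above) of the housing's x. The cap goes straight down with its lever over this mark: the lip has three slots, about 31 deg wide, at 60, 180 and 300 deg from x, for the lugs.
- lock_mark (a point): Green mark on the rim, on the housing's +x. From the entry, ramps under the lip draw the cap down as it is turned clockwise; a stop ends the turn after about 61 deg, with the lever over this mark, cap 3 mm lower than at entry.
- guard (a point): Middle of the top edge of the clear splash guard (part of the housing, yellow top edge, 143 mm high), an upright plate parallel to the lever at entry, on its anticlockwise side: near face 16 mm from the line from the axis through the red mark, 75 to 199 mm from the axis.
- seat (a point): On the housing's axis, 55 mm above the bench: top of the relaxed black gasket in the bore. The cap's origin comes here when it is dropped in, before it is turned.
- gasket (a joint): How far the springy gasket is pressed down, m: 0 relaxed (preload 5 N carries the cap, then 1.5 N per mm, at most 6 mm), about 0.003 with the cap fully locked. The twist takes up to about 1 N m.
- rack: Low riser rack fixed to the bench: plywood board 200 x 320 mm (x, y), underside 90 mm and top 106 mm above the bench, on four 16 mm legs at x = +-90, y = +-148 mm. Origin: centre of its footprint on the bench; the open front, where the lever sticks out, faces its -x. Things stand on it.
- punnet: Bystander: clear open berry punnet 120 x 90 x 45 mm on the bench beyond the housing; origin: centre of its underside.
- rack_punnet: Bystander: clear berry punnet 120 x 90 x 45 mm on top of the rack; origin: centre of its underside.
- rack_tin: Bystander: steel tin, radius 35 mm, 100 mm high, on top of the rack; origin: centre of its underside.
- tape: Bystander: roll of brown tape lying flat on the bench in front of the rack, radius 42 mm, 48 mm high; origin: centre of its underside.
- jar: Bystander: amber glass jar in front of the rack, radius 36 mm, 70 mm high; origin: centre of its underside.
- pail: Bystander: small white open pail on the bench, radius 50 mm, 100 mm high; origin: centre of its underside.
- spray_bottle: Bystander: green bottle with yellow cap, radius 32 mm, 150 mm high, on the bench (it and the pail swap places); origin: centre of its underside.
- brush: Bystander: hand brush, 180 mm long along its x, about 25 mm high, lying on the bench near the robot; origin: centre of its underside.

How it is judged:
By the outcome, as a careful person would: the job done as asked, in the order asked, and still so for the second after the job is handed in, with the robot touching nothing.
It also fails if it takes over 59 s, if anything falls off the work surface, if the arm or the gripper's body presses on something with over 40 N, if the wrist force passes 120 N, or if a joint passes its speed limit or range.

## Working session

There is one attempt and no reset: what is moved stays moved. The work goes in short steps, Python scripts to look and compute and a tool call to move; the robot and the scene stay as the last step left them, time stands still between calls to the robot, and variables do not carry over. Pictures are saved under pics/ and viewed, at most 10 in all, crops included, and the job is handed in when it is done.

```bash
ls; mkdir -p pics
```

Run:
```python
from rig import manip
import cv2,pickle
s=manip.state();print(s['t'],s['tcp_pos'],s['tool_rot'],s['width'])
for n in("top","side"):
    c=manip.read_camera(n);pickle.dump(c,open(f'{n}0.pkl','wb'));cv2.imwrite(f'pics/{n}0.png',c['image'][:,:,::-1])
    print({k:v for k,v in c.items() if k!='image'})
```

```text
pics
rig.py
0.0 [0.23951714 0.54984648 0.24022997] [-2.32212554e-04  2.03971112e-01  9.78976449e-01 -9.19066115e-04] 0.9968306704389385
{'fx': 543.1701526740299, 'fy': 543.1701526740299, 'cx': 277.153182046335, 'cy': 213.82214943470484, 'rvec': array([ 2.15079813, -2.14133027,  0.20250053]), 'tvec': array([-0.04361126,  0.53684738,  1.25999969])}
{'fx': 412.2891703885298, 'fy': 412.2891703885298, 'cx': 277.42014987292015, 'cy': 210.89124971108632, 'rvec': array([ 2.13803057, -0.33184451,  0.16545364]), 'tvec': array([-0.49835352,  0.17782604,  1.05246735])}
```

View pics/top0.png

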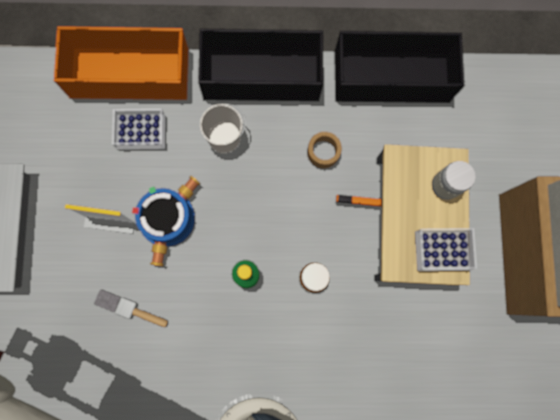

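View pics/side0.png

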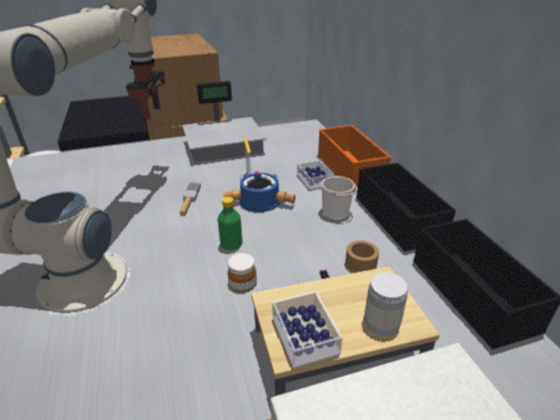

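The top view shows the lever, black end at about (345,200), pointing left between the tape (325,150) and the jar (315,277). The housing is at (163,216), with the red mark at (136,211), the green mark at (152,190), and the guard's top edge from (66,207) to (120,214). I'll zoom in to measure.

Create h.py:
```python
import numpy as np,cv2,pickle
from scipy.spatial.transform import Rotation as R
def ray(c,u,v,z):
    K=np.array([[c['fx'],0,c['cx']],[0,c['fy'],c['cy']],[0,0,1]]);M=cv2.Rodrigues(c['rvec'])[0]
    d=M.T@np.linalg.inv(K)@[u,v,1];o=-M.T@c['tvec'];return o+d*(z-o[2])/d[2]
def proj(c,P):
    K=np.array([[c['fx'],0,c['cx']],[0,c['fy'],c['cy']],[0,0,1]])
    return cv2.projectPoints(np.array(P,float).reshape(-1,3),c['rvec'],c['tvec'],K,None)[0][:,0]
```

Run:
```python
from h import *
c=pickle.load(open('top0.pkl','rb'));im=c['image'][:,:,::-1]
a=cv2.resize(im[165:265,60:200],None,fx=4,fy=4,interpolation=2);b=cv2.resize(im[165:240,325:395],None,fx=4,fy=4,interpolation=2)
o=np.zeros((400,800,3),np.uint8);o[:,:560]=a;o[:300,520+0:800][:, :]=b[:, :280];cv2.imwrite('pics/z0.png',o)
hsv=cv2.cvtColor(im,cv2.COLOR_BGR2HSV)
def cen(lo,hi,box,n):
    m=cv2.inRange(hsv,np.array(lo),np.array(hi));k=np.zeros_like(m);x0,y0,x1,y1=box;k[y0:y1,x0:x1]=m[y0:y1,x0:x1]
    ys,xs=np.nonzero(k);print(n,len(xs),xs.mean() if len(xs) else None,ys.mean() if len(xs) else None,(xs.min(),xs.max(),ys.min(),ys.max()) if len(xs) else '')
    return xs,ys
cen((50,120,60),(85,255,255),(140,180,165,200),'green')
cen((172,120,60),(180,255,255),(125,200,145,220),'red')
x,y=cen((20,120,120),(35,255,255),(55,200,130,222),'yel')
x,y=cen((5,150,120),(18,255,255),(340,185,390,215),'lever')
x,y=cen((100,120,50),(125,255,255),(125,180,200,250),'blue')
print(cv2.minEnclosingCircle(np.c_[x,y].astype(np.float32)))
```

```text
green 16 152.3125 190.5625 (np.int64(150), np.int64(155), np.int64(189), np.int64(192))
red 7 136.42857142857142 210.57142857142858 (np.int64(135), np.int64(137), np.int64(208), np.int64(212))
yel 223 92.66367713004485 209.86995515695068 (np.int64(65), np.int64(119), np.int64(205), np.int64(215))
lever 205 366.54146341463417 201.05853658536586 (np.int64(352), np.int64(381), np.int64(197), np.int64(205))
blue 915 170.5158469945355 221.53770491803277 (np.int64(136), np.int64(193), np.int64(189), np.int64(245))
((164.4386749267578, 216.79244995117188), 29.42701530456543)
```

View pics/z0.png

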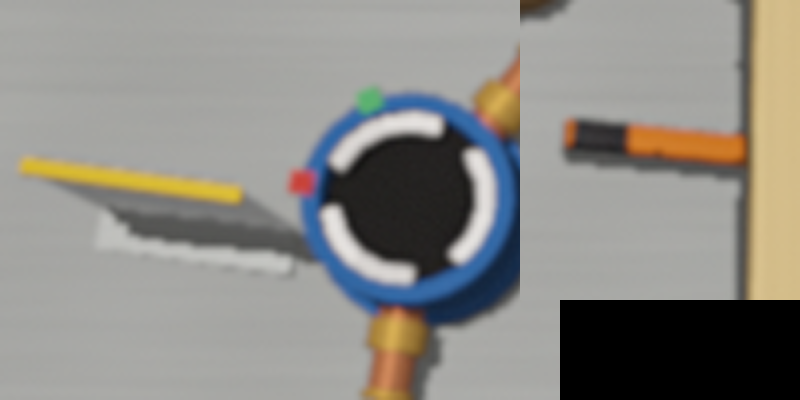

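The crop shows the rim centre at about (162,214.5) and the lever's tip at (336.5,199), its black end running from x=337 to 352. Next I fit the housing pose and the lever line to these points.

Run:
```python
from h import *
from scipy.optimize import least_squares
c=pickle.load(open('top0.pkl','rb'))
def pts(p):
    x,y,a=p;d=lambda t,r,z,o=0:[x+r*np.cos(a+t)-o*np.sin(a+t),y+r*np.sin(a+t)+o*np.cos(a+t),z]
    e=np.pi/3
    return [d(0,.062,.073),d(e,.062,.073),d(0,0,.073),d(e,.137,.143,.018),d(e,.075,.143,.018),d(e,.199,.143,.018)]
ob=np.array([[152.3,190.4],[135.2,210.3],[162,214.3],[92.4,209.8],[120,213.5],[65,206.3]])
g0=ray(c,162,214.3,.073)
r=least_squares(lambda p:(proj(c,pts(p))-ob).ravel(),[g0[0],g0[1],.8])
print('housing',r.x,np.round(r.fun.reshape(-1,2),1))
# lever
im=c['image'].astype(int);
for x in range(332,384,3):
    col=im[190:212,x];bg=np.median(im[180:188,x],axis=0);m=np.abs(col-bg).sum(1);print(x,m.tolist())
tip=ray(c,336.2,199.2,.038);e2=ray(c,380,202,.038);print(tip,e2)
for n,u,v,z in[('tape',325,150,.048),('jar',315,277,.07),('rackfront1',383,148,.106),('rackfront2',381,281,.106),('spray',245,272,.15),('pail',222,127,.1)]:print(n,ray(c,u,v,z))
```

```text
housing [0.52952917 0.22957828 0.40797753] [[-0.3 -0. ]
 [ 0.   0.8]
 [-0.4 -0. ]
 [ 0.3 -0.2]
 [ 0.6 -0.5]
 [-0.3 -0. ]]
332 [0.0, 6.0, 6.0, 6.0, 6.0, 6.0, 8.0, 6.0, 4.0, 1.0, 1.0, 3.0, 3.0, 2.0, 2.0, 2.0, 1.0, 2.0, 3.0, 3.0, 6.0, 6.0]
335 [2.0, 4.0, 6.0, 5.0, 6.0, 25.0, 43.0, 48.0, 53.0, 59.0, 74.0, 93.0, 108.0, 91.0, 59.0, 28.0, 8.0, 2.0, 2.0, 3.0, 8.0, 8.0]
338 [2.0, 6.0, 8.0, 11.0, 78.0, 167.0, 220.0, 230.0, 229.0, 241.0, 287.0, 330.0, 316.0, 276.0, 248.0, 173.0, 65.0, 9.0, 1.0, 2.0, 8.0, 8.0]
341 [0.5, 4.5, 9.5, 10.5, 97.5, 239.5, 338.5, 346.5, 333.5, 328.5, 341.5, 367.5, 338.5, 281.5, 247.5, 169.5, 59.5, 6.5, 3.5, 1.5, 5.5, 5.5]
344 [1.5, 4.5, 7.5, 2.5, 57.5, 179.5, 307.5, 349.5, 344.5, 332.5, 339.5, 370.5, 354.5, 289.5, 251.5, 226.5, 145.5, 50.5, 5.5, 0.5, 4.5, 3.5]
347 [0.0, 6.0, 9.0, 9.0, 20.0, 124.0, 270.0, 350.0, 353.0, 337.0, 346.0, 374.0, 370.0, 301.0, 261.0, 240.0, 169.0, 54.0, 3.0, 5.0, 1.0, 3.0]
350 [3.0, 4.0, 9.0, 9.0, 16.0, 106.0, 245.0, 338.0, 346.0, 334.0, 327.0, 346.0, 356.0, 321.0, 271.0, 243.0, 166.0, 55.0, 3.0, 4.0, 0.0, 2.0]
353 [1.0, 6.0, 9.0, 8.0, 1.0, 36.
[... 1139 characters left out ...]
163.0, 210.0, 213.0, 208.0, 209.0, 212.0, 219.0, 251.0, 249.0, 237.0, 165.0, 56.0, 1.0]
380 [2.0, 5.0, 5.0, 7.0, 4.0, 3.0, 4.0, 32.0, 76.0, 132.0, 157.0, 156.0, 155.0, 155.0, 152.0, 130.0, 99.0, 77.0, 67.0, 52.0, 17.0, 4.0]
383 [16.5, 17.5, 23.5, 26.5, 27.5, 28.5, 30.5, 29.5, 22.5, 19.5, 17.5, 19.5, 19.5, 21.5, 20.5, 20.5, 18.5, 20.5, 26.5, 29.5, 31.5, 32.5]
[ 0.5751463  -0.18497232  0.038     ] [ 0.56895786 -0.29182631  0.038     ]
tape [ 0.6957337  -0.15800951  0.048     ]
jar [ 0.3851816  -0.12863607  0.07      ]
rackfront1 [ 0.68501357 -0.28785643  0.106     ]
rackfront2 [ 0.37498427 -0.27413315  0.106     ]
spray [0.39144808 0.03050807 0.15      ]
pail [0.73440173 0.09053858 0.1       ]
```

Add to h.py:
```python
def go(x,y,z,yaw):  # yaw = world angle of tool y
    from rig import manip
    s=manip.state();p=s['tcp_pos'];q=s['tool_rot'];M=R.from_quat([q[1],q[2],q[3],q[0]]).as_matrix()
    cur=np.arctan2(M[1,1],M[0,1]);print('tcp',np.round(p,4),'yaw',round(cur,4),'z',np.round(M[:,2],3),'w',s['width'])
    print('shift',np.round(M.T@(np.array([x,y,z])-p),4),'turn',round(-((yaw-cur+np.pi)%(2*np.pi)-np.pi),4))
```

Run:
```python
from h import *
c=pickle.load(open('top0.pkl','rb'))
f=lambda u:198.0+.108*(u-338)
t=ray(c,335.6,f(335.6),.038);e=ray(c,378,f(378),.038);d=t-e;d/=np.linalg.norm(d)
a=np.arctan2(d[1],d[0]);print(t,'lever ang',a,np.degrees(a),'axis',t-.172*d)
g=t-.026*d;print('grip',g);go(g[0],g[1],.15,a-np.pi/2)
```

```text
[ 0.57875207 -0.18356388  0.038     ] lever ang 1.4683864570296556 84.13234668196728 axis [ 0.56116835 -0.35466272  0.038     ]
grip [ 0.57609407 -0.20942765  0.038     ]
tcp [0.2395 0.5499 0.2403] yaw 1.16 z [-0.001 -0.002 -1.   ] w 0.9982573959897745
shift [-0.6118 -0.5616  0.0912] turn 1.2624
```

>>> {"name": "shift_gripper", "arguments": {"ticks": [-0.037, -0.034, 0, 0.15, -0.073, -0.067, 0, 0.3, -0.11, -0.101, 0, 0.45, -0.147, -0.135, 0, 0.6, -0.184, -0.168, 0, 0.75, -0.22, -0.2, 0, 0.9, -0.257, -0.236, 0, 1.05, -0.294, -0.27, 0, 1.2, -0.33, -0.303, 0, 1.262, -0.367, -0.337, 0, 1.262], "aperture": 1.0}}

```text
t: 1.1
tcp_pos: [0.4413, 0.0935, 0.2411]
tool_rot: [-0.0, 0.743, 0.669, 0.0]
force: [1.2, 0.5, 0.2]
width: 1.003
grip_force: 0.0
```

```bash
python3 -c "
from h import *
go(.5761,-.2094,.15,1.4684-np.pi/2)"
```

```text
tcp [0.4413 0.0935 0.2411] yaw -0.1038 z [ 0.  0. -1.] w 1.002529690370587
shift [-0.2873  0.1654  0.0911] turn -0.0014
```

>>> {"name": "shift_gripper", "arguments": {"ticks": [-0.04, 0.023, 0, 0, -0.08, 0.046, 0, 0, -0.12, 0.07, 0, 0, -0.16, 0.093, 0, 0, -0.2, 0.116, 0.02, 0, -0.24, 0.139, 0.04, 0, -0.27, 0.156, 0.07, 0, -0.287, 0.165, 0.09, 0, -0.287, 0.165, 0.091, 0, -0.287, 0.165, 0.091, 0]}}

```text
t: 2.1
tcp_pos: [0.5755, -0.2065, 0.1496]
tool_rot: [-0.001, 0.742, 0.67, -0.0]
force: [0.7, -0.4, 0.1]
width: 0.998
grip_force: 0.0
```

Run:
```python
from h import *
from rig import manip
go(.5761,-.2094,.031,1.4684-np.pi/2)
for n in("top","side"):
    c=manip.read_camera(n);pickle.dump(c,open(f'{n}1.pkl','wb'))
    u,v=proj(c,manip.state()['tcp_pos'])[0];u,v=int(u),int(v)
    im=cv2.resize(c['image'][max(0,v-60):v+60,u-60:u+60,::-1],(400,400),interpolation=2)
    globals()[n]=im
cv2.imwrite('pics/z1.png',np.hstack([top,side]))
```

```text
tcp [ 0.5755 -0.2065  0.1496] yaw -0.1025 z [-0.002  0.001 -1.   ] w 0.9979334695285285
shift [-0.003   0.0011  0.1186] turn -0.0001
```

View pics/z1.png

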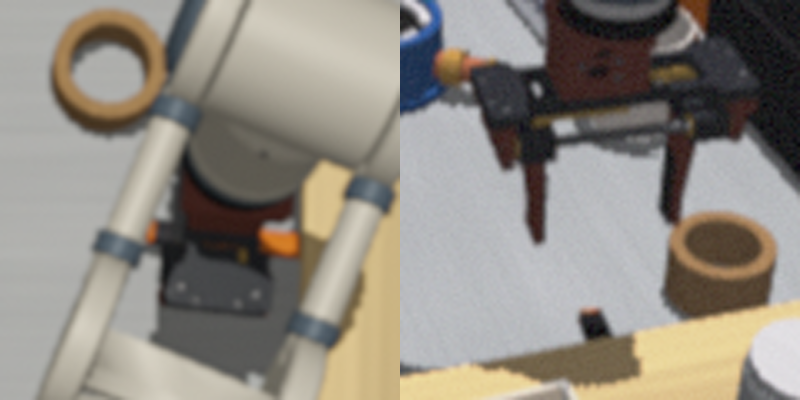

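The gripper is centred over the lever (tip left, orange right), with the tape clear to the upper left. I'll descend and then close.

>>> {"name": "shift_gripper", "arguments": {"ticks": [-0.002, 0.001, 0.03, 0, -0.002, 0.001, 0.06, 0, -0.002, 0.001, 0.09, 0, -0.002, 0.001, 0.11, 0, -0.002, 0.001, 0.118, 0, -0.002, 0.001, 0.118, 0, -0.002, 0.001, 0.118, 0]}}

```text
t: 2.9
tcp_pos: [0.5779, -0.2088, 0.0347]
tool_rot: [0.001, 0.742, 0.67, 0.001]
force: [0.7, 0.1, 0.1]
width: 0.997
grip_force: 0.0
```

>>> {"name": "shift_gripper", "arguments": {"ticks": [0, 0, 0, 0, 0, 0, 0, 0, 0, 0, 0, 0, 0, 0, 0, 0, 0, 0, 0, 0, 0, 0, 0, 0, 0, 0, 0, 0, 0, 0, 0, 0], "aperture": 0.0, "clamp_n": 30}}

```text
t: 3.7
tcp_pos: [0.5768, -0.2089, 0.0323]
tool_rot: [-0.0, 0.742, 0.67, -0.0]
force: [0.5, -0.3, 0.2]
width: 0.313
grip_force: 0.0
```

```bash
python3 -c "
from h import *
a=1.4684
go(.5761+.237*np.cos(a),-.2094+.237*np.sin(a),.031,a-np.pi/2)"
```

```text
tcp [ 0.5768 -0.2089  0.0323] yaw -0.102 z [-0.  0. -1.] w 0.31342863853108915
shift [ 0.2365 -0.0006  0.0013] turn 0.0004
```

>>> {"name": "shift_gripper", "arguments": {"ticks": [0, 0, 0, 0, 0, 0, 0, 0, 0, 0, 0, 0, 0, 0, 0, 0, 0.005, 0, 0, 0, 0.015, 0, 0, 0, 0.025, 0, 0, 0, 0.035, 0, 0, 0, 0.045, 0, 0, 0, 0.055, 0, 0, 0], "aperture": 0.0, "clamp_n": 30}}

```text
t: 4.7
tcp_pos: [0.5825, -0.1531, 0.0323]
tool_rot: [-0.0, 0.742, 0.67, -0.0]
force: [-0.4, -1.7, -0.2]
width: 0.195
grip_force: 30.0
```

>>> {"name": "shift_gripper", "arguments": {"ticks": [0.02, 0, 0, 0, 0.04, 0, 0, 0, 0.06, 0, 0, 0, 0.08, 0, 0, 0, 0.1, 0, 0, 0, 0.12, 0, 0, 0, 0.14, 0, 0, 0, 0.16, 0, 0, 0, 0.175, 0, 0, 0, 0.18, 0, 0, 0]}}

```text
t: 5.7
tcp_pos: [0.6006, 0.0266, 0.0323]
tool_rot: [-0.0, 0.742, 0.671, -0.0]
force: [-0.9, -1.9, -0.3]
width: 0.205
grip_force: 30.0
```

>>> {"name": "shift_gripper", "arguments": {"ticks": [0, 0, 0, 0, 0, 0, 0, 0, 0, 0, 0, 0]}}

```text
t: 6.0
tcp_pos: [0.6008, 0.0245, 0.0324]
tool_rot: [-0.0, 0.742, 0.67, 0.0]
force: [0.9, 2.2, -0.3]
width: 0.206
grip_force: 30.0
```

>>> {"name": "shift_gripper", "arguments": {"ticks": [0, 0, 0, 0, 0, 0, 0, 0, 0, 0, 0, 0, 0, 0, 0, 0, 0, 0, 0, 0, 0, 0, 0, 0, 0, 0, 0, 0, 0, 0, 0, 0], "aperture": 1.0}}

```text
t: 6.8
tcp_pos: [0.6007, 0.0249, 0.0323]
tool_rot: [0.0, 0.742, 0.67, -0.0]
force: [0.0, 0.3, 0.9]
width: 0.89
grip_force: 0.0
```

>>> {"name": "shift_gripper", "arguments": {"ticks": [0, 0, -0.03, 0, 0, 0, -0.06, 0, 0, 0, -0.1, 0, 0, 0, -0.15, 0, 0.05, 0, -0.18, 0, 0.1, 0, -0.18, 0, 0.15, 0, -0.18, 0, 0.2, 0, -0.18, 0, 0.24, 0, -0.18, 0, 0.24, 0, -0.18, 0]}}

```text
t: 7.8
tcp_pos: [0.6241, 0.2695, 0.2107]
tool_rot: [-0.001, 0.74, 0.673, -0.0]
force: [0.3, -0.1, -0.5]
width: 1.001
grip_force: 0.0
```

Run:
```python
from h import *
from rig import manip
c=manip.read_camera("top");pickle.dump(c,open('top2.pkl','wb'));d=manip.read_camera("side");pickle.dump(d,open('side2.pkl','wb'))
cv2.imwrite('pics/z2.png',np.hstack([cv2.resize(c['image'][120:320,170:370,::-1],(400,400),interpolation=2),cv2.resize(d['image'][160:360,200:400,::-1],(400,400),interpolation=2)]))
```

```text
(no output)
```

View pics/z2.png

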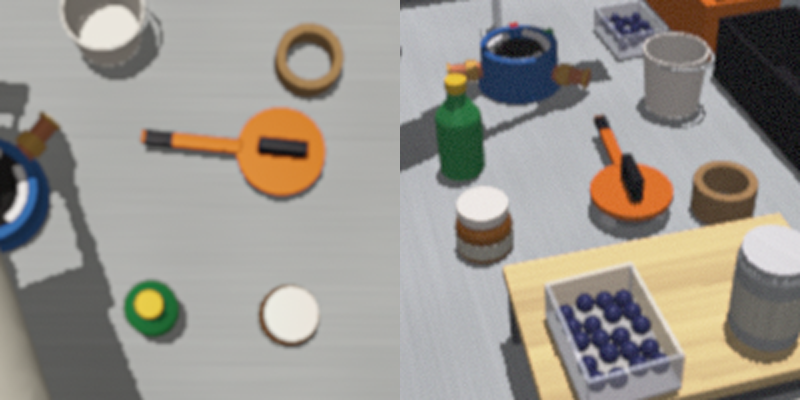

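The cap lies flat in the open: flange at about (311.5,195), bar at (311,194) and lever tip at (241,188), with the bystanders where they were. Now I fit its pose.

Run:
```python
from h import *
c=pickle.load(open('top2.pkl','rb'));im=c['image'][:,:,::-1];hsv=cv2.cvtColor(im,cv2.COLOR_BGR2HSV)
def mask(lo,hi,b):
    m=cv2.inRange(hsv,np.array(lo),np.array(hi));k=np.zeros_like(m);x0,y0,x1,y1=b;k[y0:y1,x0:x1]=m[y0:y1,x0:x1];return k
o=mask((3,130,100),(20,255,255),(236,165,340,225))
b=cv2.inRange(im,(0,0,0),(75,75,75));bb=np.zeros_like(b);bb[185:203,295:326]=b[185:203,295:326]
bl=np.zeros_like(b);bl[178:200,236:262]=b[178:200,236:262]
ys,xs=np.nonzero(o);s=xs>292;ci=cv2.minEnclosingCircle(np.c_[xs[s],ys[s]].astype(np.float32));print('flange',ci)
pc=ray(c,*ci[0],.036);print('axis from flange',pc)
y2,x2=np.nonzero(bb);print('bar px',x2.mean(),y2.mean(),len(x2));print('axis from bar',ray(c,x2.mean(),y2.mean(),.066),cv2.minAreaRect(np.c_[x2,y2].astype(np.float32)))
y3,x3=np.nonzero(bl);L=ray(c,x3.mean(),y3.mean(),.036);print('lever blk',x3.mean(),y3.mean(),L)
d=L-pc;a=np.arctan2(d[1],d[0]);print('r',np.hypot(d[0],d[1]),'ang',a)
tip=ray(c,xs.min()-.5,ys[xs<=xs.min()+1].mean(),.038);print('tip',tip,np.linalg.norm((tip-pc)[:2]),np.arctan2(*(tip-pc)[[1,0]]))
p=np.array([tip[0]-.172*np.cos(a),tip[1]-.172*np.sin(a)]);print('axis from tip',p)
go(pc[0],pc[1],.16,a-np.pi/2)
```

```text
flange ((310.3933410644531, 195.43333435058594), 22.09012794494629)
axis from flange [ 0.58443608 -0.12233529  0.036     ]
bar px 311.01875 193.7625 160
axis from bar [ 0.5824478  -0.12128473  0.066     ] ((311.0247802734375, 193.7524871826172), (22.48784065246582, 7.064764022827148), 5.710593223571777)
lever blk 248.74074074074073 189.7283950617284 [0.59750469 0.02786199 0.036     ]
r 0.15076475967416295 ang 1.4840053176921004
tip [0.60122058 0.04785652 0.038     ] 0.17101746118118286 1.4724931570243964
axis from tip [ 0.58631126 -0.12349608]
tcp [0.6249 0.2645 0.2116] yaw -0.0998 z [-0.001 -0.001 -1.   ] w 0.9981106319309104
shift [-0.3889 -0.0017  0.0519] turn -0.013
```

>>> {"name": "shift_gripper", "arguments": {"ticks": [-0.045, 0, 0, 0, -0.09, 0, 0, 0, -0.135, 0, 0, 0, -0.18, 0, 0, 0, -0.225, 0, 0, 0, -0.27, 0, 0, 0, -0.31, 0, 0, 0, -0.345, 0, 0.02, 0, -0.375, -0.001, 0.04, 0, -0.388, -0.001, 0.05, 0]}}

```text
t: 8.9
tcp_pos: [0.5827, -0.1263, 0.1608]
tool_rot: [-0.0, 0.744, 0.668, -0.001]
force: [-0.1, 1.3, -0.5]
width: 0.996
grip_force: 0.0
```

>>> {"name": "shift_gripper", "arguments": {"ticks": [0, 0, 0, 0, 0, 0, 0, 0, 0, 0, 0, 0]}}

```text
t: 9.2
tcp_pos: [0.5853, -0.1212, 0.1639]
tool_rot: [0.001, 0.742, 0.671, 0.001]
force: [-0.4, -1.1, -0.4]
width: 1.001
grip_force: 0.0
```

```bash
python3 -c "
from h import *
go(.5843,-.1225,.06,1.4715-np.pi/2)"
```

```text
tcp [ 0.5853 -0.1212  0.1639] yaw -0.1007 z [ 0.002 -0.    -1.   ] w 1.0011711178363667
shift [-0.0014 -0.0011  0.1039] turn -0.0014
```

>>> {"name": "shift_gripper", "arguments": {"ticks": [-0.001, -0.001, 0.03, 0, -0.001, -0.001, 0.06, 0, -0.001, -0.001, 0.085, 0, -0.001, -0.001, 0.098, 0, -0.001, -0.001, 0.102, 0, -0.001, -0.001, 0.102, 0, -0.001, -0.001, 0.102, 0]}}

```text
t: 9.9
tcp_pos: [0.5846, -0.1232, 0.0623]
tool_rot: [0.001, 0.742, 0.67, 0.001]
force: [-0.0, -0.1, -0.7]
width: 0.999
grip_force: 0.0
```

```bash
python3 -c "
from rig import manip
s=manip.state();print(s['tcp_pos'],s['force'])"
```

```text
[ 0.58460909 -0.12315752  0.06227598] [-0.02755098 -0.13186292 -0.68688347]
```

>>> {"name": "shift_gripper", "arguments": {"ticks": [0, 0, 0, 0, 0, 0, 0, 0, 0, 0, 0, 0, 0, 0, 0, 0, 0, 0, 0, 0, 0, 0, 0, 0, 0, 0, 0, 0, 0, 0, 0, 0, 0, 0, 0, 0, 0, 0, 0, 0], "aperture": 0.0, "clamp_n": 55}}

```text
t: 10.9
tcp_pos: [0.5838, -0.1233, 0.0604]
tool_rot: [0.0, 0.742, 0.67, 0.0]
force: [0.6, -0.2, -0.5]
width: 0.181
grip_force: 55.0
```

>>> {"name": "shift_gripper", "arguments": {"ticks": [0, 0, 0, 0, 0, 0, 0, 0, 0, 0, 0, 0, 0, 0, 0, 0]}}

```text
t: 11.3
tcp_pos: [0.5837, -0.1232, 0.0604]
tool_rot: [0.0, 0.742, 0.67, 0.0]
force: [1.5, -0.6, -0.6]
width: 0.178
grip_force: 55.0
```

>>> {"name": "shift_gripper", "arguments": {"ticks": [0, 0, -0.01, 0, 0, 0, -0.03, 0, 0, 0, -0.05, 0, 0, 0, -0.07, 0, 0, 0, -0.09, 0, 0, 0, -0.11, 0, 0, 0, -0.13, 0, 0, 0, -0.145, 0, 0, 0, -0.145, 0]}}

```text
t: 12.2
tcp_pos: [0.5842, -0.1233, 0.2083]
tool_rot: [0.002, 0.742, 0.67, 0.001]
force: [-0.6, -0.8, -3.5]
width: 0.179
grip_force: 55.0
```

Run:
```python
from h import *
from scipy.optimize import minimize
cs={n:pickle.load(open(f'{n}0.pkl','rb')) for n in('top','side')}
th=np.linspace(0,2*np.pi,240,endpoint=False)
def score(n,x,y):
    c=cs[n];im=c['image'].astype(np.float32);B=cv2.GaussianBlur(np.clip(im[:,:,2]-im[:,:,0],0,60),(3,3),0)
    def smp(r,sel=slice(None)):
        P=np.c_[x+r*np.cos(th),y+r*np.sin(th),np.full(240,.073)][sel];q=proj(c,P).astype(np.float32)
        return cv2.remap(B,q[:,0],q[:,1],1).mean()
    cam=-cv2.Rodrigues(c['rvec'])[0].T@c['tvec'];az=np.arctan2(cam[1]-y,cam[0]-x)
    far=np.cos(th-az)<-0.2   # outer side wall is hidden there
    return smp(55)+smp(58)+smp(60)*0 if 0 else (smp(.055)+smp(.059)-smp(.047)-smp(.0665,far))
for n in [('top',),('side',),('top','side')]:
    r=minimize(lambda p:-sum(score(k,*p) for k in n),[.5295,.2296],method='Nelder-Mead',options=dict(initial_simplex=[[.527,.227],[.534,.228],[.528,.234]],xatol=1e-4))
    print(n,r.x,-r.fun)
s=cs['side'];h=cv2.cvtColor(s['image'],cv2.COLOR_RGB2HSV)
for nm,lo,hi in[('red',(172,120,60),(180,255,255)),('green',(50,120,60),(85,255,255))]:
    m=cv2.inRange(h,lo,hi);k=np.zeros_like(m);k[165:200,235:290]=m[165:200,235:290];Y,X=np.nonzero(k);print(nm,len(X),X.mean(),Y.mean(),ray(s,X.mean(),Y.mean(),.073))
c=cs['top'];print('top red/green',ray(c,135.6,210.3,.073),ray(c,152.3,190.5,.073))
```

```text
('top',) [0.53064538 0.23056563] 100.33583068847656
('side',) [0.53246464 0.2304572 ] 59.663246154785156
('top', 'side') [0.5311432 0.2304493] 158.1971435546875
red 3 256.0 172.0 [0.53920836 0.29147108 0.073     ]
green 2 273.5 175.0 [0.58861242 0.25329361 0.073     ]
top red/green [0.53857825 0.2904143  0.073     ] [0.58611105 0.25347112 0.073     ]
```

```bash
python3 -c "
from h import *
go(.531,.2295,.205,1.449-np.pi/2)"
```

```text
tcp [ 0.5842 -0.1233  0.2083] yaw -0.1019 z [ 0.004 -0.001 -1.   ] w 0.17868200718870064
shift [ 0.3456 -0.0889  0.0027] turn 0.0199
```

>>> {"name": "shift_gripper", "arguments": {"ticks": [0.02, -0.005, 0, 0, 0.06, -0.015, 0, 0, 0.1, -0.026, 0, 0, 0.14, -0.036, 0, 0.01, 0.18, -0.046, 0, 0.02, 0.22, -0.057, 0, 0.02, 0.26, -0.067, 0, 0.02, 0.3, -0.077, 0, 0.02, 0.33, -0.085, 0, 0.02, 0.346, -0.089, 0, 0.02]}}

```text
t: 13.2
tcp_pos: [0.529, 0.2323, 0.2038]
tool_rot: [-0.001, 0.748, 0.664, -0.001]
force: [0.5, -0.3, -3.3]
width: 0.175
grip_force: 55.0
```

>>> {"name": "shift_gripper", "arguments": {"ticks": [0, 0, 0, 0, 0, 0, 0, 0, 0, 0, 0, 0]}}

```text
t: 13.5
tcp_pos: [0.5306, 0.2286, 0.205]
tool_rot: [0.0, 0.749, 0.662, -0.0]
force: [-0.0, -0.7, -2.9]
width: 0.182
grip_force: 55.0
```

Run:
```python
from h import *
from rig import manip
go(.531,.2295,.205,1.449-np.pi/2)
c=manip.read_camera("top");d=manip.read_camera("side");pickle.dump((c,d),open('3.pkl','wb'))
cv2.imwrite('pics/z3.png',np.hstack([cv2.resize(c['image'][130:280,50:250,::-1],(400,300),interpolation=2),cv2.resize(d['image'][110:260,160:360,::-1],(400,300),interpolation=2)]))
```

```text
tcp [0.5306 0.2286 0.205 ] yaw -0.1236 z [-0.    -0.001 -1.   ] w 0.18203169479091158
shift [0.0009 0.0003 0.    ] turn -0.0018
```

View pics/z3.png

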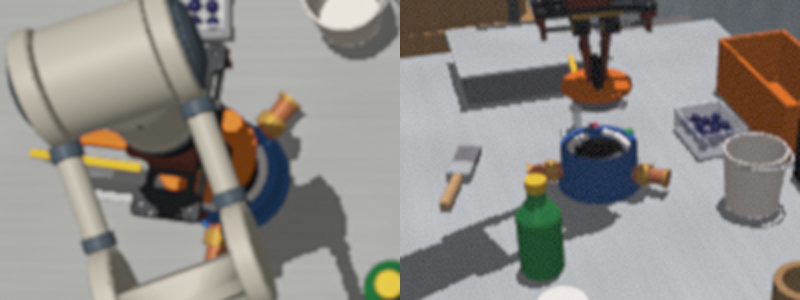

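The cap hangs level over the housing. In the side view the flange spans columns 241 to 277. I check this against the prediction.

Run:
```python
from h import *
from rig import manip
c,d=pickle.load(open('3.pkl','rb'))
h=cv2.cvtColor(d['image'],cv2.COLOR_RGB2HSV);m=cv2.inRange(h,(3,130,90),(20,255,255));k=np.zeros_like(m);k[138:166,235:285]=m[138:166,235:285]
Y,X=np.nonzero(k);print('orange',X.min(),X.max(),Y.min(),Y.max())
for r in range(148,162,2):
    s=X[Y==r];print(r,s.min(),s.max(),end='; ')
t=np.linspace(0,2*np.pi,100)
def ext(x,y,z,r):
    P=np.c_[x+r*np.cos(t),y+r*np.sin(t),z+0*t];q=proj(d,P);return q.min(0).round(1),q.max(0).round(1)
print()
for dz in(.171,.181):print('pred flange',ext(.531,.2302,dz,.055))
```

```text
orange 241 274 144 160
148 242 273; 150 241 274; 152 241 274; 154 241 274; 156 242 272; 158 246 269; 160 248 265; 
pred flange (array([239.4, 145.7]), array([275.2, 161.4]))
pred flange (array([239.3, 142.8]), array([275.2, 158.4]))
```

>>> {"name": "shift_gripper", "arguments": {"ticks": [0.001, 0, 0.02, 0, 0.001, 0, 0.04, 0, 0.001, 0, 0.055, 0, 0.001, 0, 0.065, 0, 0.001, 0, 0.072, 0, 0.001, 0, 0.075, 0, 0.001, 0, 0.078, 0, 0.001, 0, 0.078, 0]}}

```text
t: 14.4
tcp_pos: [0.5305, 0.2311, 0.1276]
tool_rot: [0.0, 0.749, 0.663, 0.0]
force: [-0.0, 0.2, -2.6]
width: 0.177
grip_force: 55.0
```

>>> {"name": "shift_gripper", "arguments": {"ticks": [0, 0, 0, 0, 0, 0, 0.002, 0, 0, 0, 0.004, 0, 0, 0, 0.006, 0, 0, 0, 0.008, 0, 0, 0, 0.01, 0, 0, 0, 0.01, 0, 0, 0, 0.01, 0]}}

```text
t: 15.2
tcp_pos: [0.5304, 0.231, 0.1172]
tool_rot: [-0.0, 0.749, 0.663, -0.0]
force: [-0.9, 0.1, -2.3]
width: 0.174
grip_force: 55.0
```

```bash
python3 -c "
from h import *
go(.531,.2295,.115,1.449-np.pi/2)"
```

```text
tcp [0.5304 0.231  0.1172] yaw -0.122 z [-0. -0. -1.] w 0.17375703798754172
shift [-0.0014  0.0008  0.0022] turn -0.0002
```

>>> {"name": "shift_gripper", "arguments": {"ticks": [0, 0, 0.001, 0, 0, 0, 0.002, 0, 0, 0, 0.002, 0, 0, 0, 0.002, 0]}}

```text
t: 15.6
tcp_pos: [0.5305, 0.2311, 0.1155]
tool_rot: [0.0, 0.749, 0.663, 0.0]
force: [0.3, 0.1, -2.8]
width: 0.178
grip_force: 55.0
```

>>> {"name": "shift_gripper", "arguments": {"ticks": [0, 0, 0.0005, 0, 0, 0, 0.0005, 0, 0, 0, 0.0005, 0]}}

```text
t: 15.9
tcp_pos: [0.5305, 0.231, 0.1153]
tool_rot: [0.0, 0.749, 0.663, 0.0]
force: [-0.9, -0.4, 2.2]
width: 0.177
grip_force: 55.0
```

Run:
```python
from h import *
from rig import manip
c=manip.read_camera("top");d=manip.read_camera("side");pickle.dump((c,d),open('4.pkl','wb'))
cv2.imwrite('pics/z4.png',np.hstack([cv2.resize(c['image'][155:255,75:215,::-1],(400,300),interpolation=2),cv2.resize(d['image'][130:230,195:330,::-1],(400,300),interpolation=2)]))
s=manip.state();print(s['force'],s['torque'])
```

```text
[-0.46037481 -0.68974119  1.33218631] [-0.14531968  0.34336438  0.04461184]
```

View pics/z4.png

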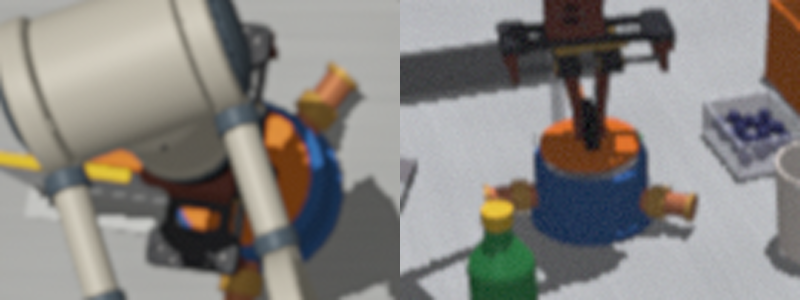

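The cap is seated in the bore and the gasket is just touched. I'll twist clockwise, following the 3 mm draw-down.

>>> {"name": "shift_gripper", "arguments": {"ticks": [0, 0, 0.0005, 0.05, 0, 0, 0.001, 0.12, 0, 0, 0.001, 0.19, 0, 0, 0.0015, 0.26, 0, 0, 0.0015, 0.33, 0, 0, 0.002, 0.4, 0, 0, 0.002, 0.47, 0, 0, 0.002, 0.53, 0, 0, 0.002, 0.53], "aperture": 0.0, "clamp_n": 60}}

```text
t: 16.9
tcp_pos: [0.531, 0.2314, 0.114]
tool_rot: [0.0, 0.896, 0.443, 0.001]
force: [0.0, 0.3, 3.9]
width: 0.18
grip_force: 60.0
```

```bash
python3 -c "
from h import *
from rig import manip
s=manip.state();print(s['force'],s['torque']);go(.5305,.231,.112,-.122-1.065)"
```

```text
[0.03787595 0.29005869 3.9181374 ] [ 0.05333096  0.24482441 -0.07972308]
tcp [0.531  0.2314 0.114 ] yaw -0.6524 z [ 0.002  0.001 -1.   ] w 0.1797745567272365
shift [-0.0006 -0.0002  0.002 ] turn 0.5346
```

>>> {"name": "shift_gripper", "arguments": {"ticks": [0, 0, 0, 0.07, 0, 0, 0.0005, 0.14, 0, 0, 0.0005, 0.21, 0, 0, 0.001, 0.28, 0, 0, 0.001, 0.35, 0, 0, 0.0015, 0.42, 0, 0, 0.0015, 0.48, 0, 0, 0.0015, 0.52, 0, 0, 0.0015, 0.52, 0, 0, 0.0015, 0.52]}}

```text
t: 17.9
tcp_pos: [0.5304, 0.2307, 0.1122]
tool_rot: [0.0, 0.98, 0.199, 0.0]
force: [-2.3, -2.9, 5.5]
width: 0.177
grip_force: 60.0
```

```bash
python3 -c "
from h import *
from rig import manip
s=manip.state();print(s['force'],s['torque']);go(.5305,.231,.112,-.122-1.065)"
```

```text
[-2.34305432 -2.88657987  5.49564962] [-0.31477862  0.64161962  0.34097802]
tcp [0.5304 0.2307 0.1122] yaw -1.1699 z [ 0.    -0.001 -1.   ] w 0.17672324474764256
shift [ 0.0002 -0.0002  0.0002] turn 0.0171
```

>>> {"name": "shift_gripper", "arguments": {"ticks": [0, 0, 0, 0.02, 0, 0, 0, 0.04, 0, 0, 0, 0.05, 0, 0, 0, 0.05, 0, 0, 0, 0.05]}}

```text
t: 18.4
tcp_pos: [0.53, 0.2303, 0.1122]
tool_rot: [0.001, 0.985, 0.175, -0.0]
force: [-3.7, -3.9, 6.3]
width: 0.18
grip_force: 60.8
```

```bash
python3 -c "
from h import *
from rig import manip
s=manip.state();print(s['force'],s['torque']);go(.5305,.231,.112,-.122-1.065)"
```

```text
[-3.67018589 -3.94070914  6.33698101] [-0.67959769  0.87625013  1.29836395]
tcp [0.53   0.2303 0.1122] yaw -1.2183 z [-0.001 -0.002 -1.   ] w 0.17995100553899715
shift [ 0.0007 -0.0005  0.0002] turn -0.0313
```

>>> {"name": "shift_gripper", "arguments": {"ticks": [0, 0, 0, 0.02, 0, 0, 0, 0.04, 0, 0, 0, 0.04, 0, 0, 0, 0.04]}}

```text
t: 18.8
tcp_pos: [0.5303, 0.2304, 0.1122]
tool_rot: [0.001, 0.988, 0.156, 0.0]
force: [-1.2, -4.8, 5.9]
width: 0.185
grip_force: 61.4
```

```bash
python3 -c "
from h import *
from rig import manip
s=manip.state();print(s['force'],s['torque']);go(.5305,.231,.112,-.122-1.065)"
```

```text
[-1.20757351 -4.81849447  5.85866868] [-0.56306628  0.5610521   1.31760905]
tcp [0.5303 0.2304 0.1122] yaw -1.2583 z [ 0.    -0.002 -1.   ] w 0.18516345543169846
shift [ 0.0004 -0.0005  0.0002] turn -0.0713
```

Torque has levelled at 1.3 N m and the bar is beginning to twist in the pads, so the cap is at its stop. I'll release, raise the gripper and look.

>>> {"name": "shift_gripper", "arguments": {"ticks": [0, 0, 0, 0, 0, 0, 0, 0, 0, 0, 0, 0, 0, 0, 0, 0, 0, 0, 0, 0, 0, 0, 0, 0, 0, 0, 0, 0, 0, 0, 0, 0], "aperture": 1.0}}

```text
t: 19.6
tcp_pos: [0.5304, 0.2311, 0.1113]
tool_rot: [-0.0, 0.988, 0.154, -0.0]
force: [-0.2, 0.3, -0.5]
width: 0.874
grip_force: 0.0
```

>>> {"name": "shift_gripper", "arguments": {"ticks": [0, 0, -0.02, 0, 0, 0, -0.05, 0, 0, 0, -0.09, 0, 0, 0, -0.13, 0, 0, 0, -0.17, 0, 0, 0, -0.2, 0, 0, 0, -0.2, 0]}}

```text
t: 20.3
tcp_pos: [0.5313, 0.2314, 0.3175]
tool_rot: [-0.001, 0.988, 0.154, 0.005]
force: [-0.0, 0.7, 0.7]
width: 1.004
grip_force: 0.0
```

```bash
python3 -c "
from h import *
go(.3,.52,.31,-1.2)"
```

```text
tcp [0.5313 0.2314 0.3175] yaw -1.262 z [ 0.009  0.003 -1.   ] w 1.0036478643860876
shift [-0.1327 -0.3452  0.0064] turn -0.062
```

>>> {"name": "shift_gripper", "arguments": {"ticks": [-0.015, -0.04, 0, 0, -0.03, -0.08, 0, 0, -0.045, -0.12, 0, 0, -0.06, -0.16, 0, 0, -0.075, -0.2, 0, 0, -0.09, -0.24, 0, 0, -0.105, -0.28, 0, 0, -0.12, -0.31, 0, 0, -0.13, -0.34, 0, 0, -0.13, -0.34, 0, 0]}}

```text
t: 21.3
tcp_pos: [0.3004, 0.5178, 0.3091]
tool_rot: [0.001, 0.988, 0.156, -0.001]
force: [0.6, 0.9, -0.3]
width: 1.003
grip_force: 0.0
```

Run:
```python
from h import *
from rig import manip
c=manip.read_camera("top");d=manip.read_camera("side");pickle.dump((c,d),open('5.pkl','wb'))
cv2.imwrite('pics/z5.png',np.hstack([cv2.resize(c['image'][70:270,50:250,::-1],(400,400),interpolation=2),cv2.resize(d['image'][130:250,200:320,::-1],(400,400),interpolation=2)]))
cv2.imwrite('pics/top5.png',c['image'][:,:,::-1])
```

```text
(no output)
```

View pics/z5.png

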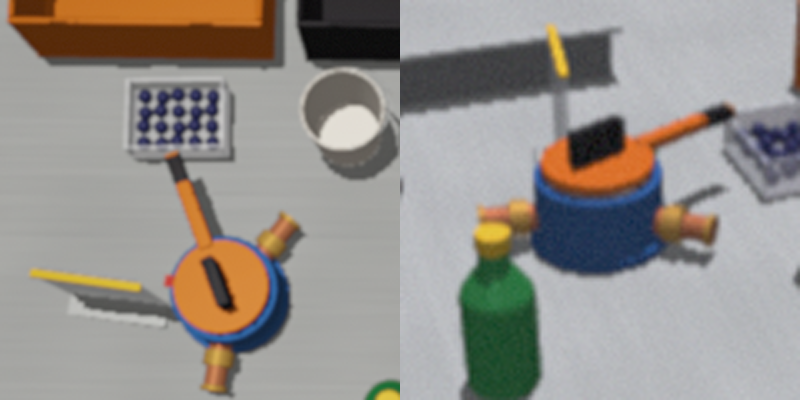

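View pics/top5.png

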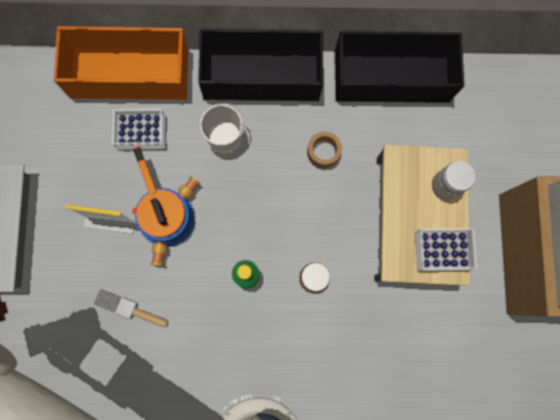

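The cap is in the housing with the lever (tip at about (136,147)) covering the green mark, and the bystanders are unmoved. One numeric check of the lever angle comes before handing in.

Run:
```python
from h import *
c,d=pickle.load(open('5.pkl','rb'))
for u,v in((136.2,147.3),(138.5,153.5),(150,183)):
    p=ray(c,u,v,.09)-[.531,.2302,0];print(np.hypot(*p[:2]),np.degrees(np.arctan2(p[1],p[0])))
im=c['image'][:,:,::-1];m=cv2.inRange(cv2.cvtColor(im,cv2.COLOR_BGR2HSV),(3,130,100),(20,255,255));k=m*0;k[150:188,130:165]=m[150:188,130:165]
Y,X=np.nonzero(k);P=np.array([ray(c,x,y,.09)[:2] for x,y in zip(X,Y)]);l=cv2.fitLine(P.astype(np.float32),2,0,.001,.001).ravel();print('line deg',np.degrees(np.arctan2(l[1],l[0])))
o0=pickle.load(open('top0.pkl','rb'))['image'].astype(int);df=np.abs(o0-c['image']).sum(2)
for n,(u,v) in dict(punnet=(138,128),pail=(222,127),tape=(325,150),jar=(315,277),spray=(245,272),tin=(458,178),rp=(445,250),brush=(130,307)).items():print(n,df[v-12:v+12,u-12:u+12].mean().round(1),end=' ')
```

```text
0.1667080064953266 21.646043578337796
0.15053786284508686 21.615636139077118
0.07395073322143066 20.362340937705685
line deg 22.627684
punnet 2.3 pail 2.2 tape 2.4 jar 2.5 spray 2.3 tin 2.4 rp 2.2 brush 2.4
```

```bash
python3 -c "
from rig import manip
print(manip.sign_off())"
```

```text
the job is handed in; nothing more can be done
None
```

The job is handed in at about 21 s: the cap was drawn out by its lever, set down and let go, then lowered into the housing by its bar and twisted clockwise to its stop, where it now sits released with the lever over the green mark (measured about 22° against 23°), and the bystanders looked unmoved in the last picture.

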